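# Put the washed strainer pot and canisters together again

### The arm

A 6-joint arm with a two-finger parallel gripper is mounted at the origin on a cart in front of the work surface, level with it; the furniture and walls round the work are solid. World frame = base frame: x ahead of the robot, y to its left, z up, the work surface at z = 0. Lengths are in mm, angles in rad, forces in N, time in s.
With the tool pointing down it reaches from about 300 to 775 mm from the base axis. Payload 14.6 kg.
Tool frame: the origin (TCP) lies between the finger pads; the fingertips stand 8 mm ahead of it and the grasp point (between the pads) lies 11 mm behind it; z points along the fingers, y is the direction in which the jaws open and shut (so a half turn about z gives the same grasp; the last joint's range is limited). The gripper opens to 94 mm and grips with 3 to 60 N. Pads are 16 mm wide; open, the fingers measure 119 mm over their backs; the gripper's body (75 mm by 177 mm) begins 78 mm behind the grasp point.
Start: joints at [1.231, 0.3, 1.521, -0, 1.321, -0.067], TCP at [148.184, 529.652, 213.446] pointing down, gripper open.
Joint ranges: [-3.03, 3.03], [-0.79, 2.21], [0.23, 2.52], [-1.04, 4.18], [0, 3.07], [-2.55, 2.55]. Speed limits (rad/s): [2.22, 2.22, 2.57, 3.14, 3.14, 3.14].

### API

Orientations are given as [roll, pitch, yaw] about the fixed x, y, z axes, in that order (R = Rz(yaw) Ry(pitch) Rx(roll)).
In Python, from cell import manip gives the robot as it stands. The module is installed in compiled form; this text tells all that it offers.
- The arm moves only by the tool send_rows, never from a script. Its argument "series" is a list that holds one entry, the list of rows, each a list of 5 numbers: the opening, from 0 (shut) to 1 (fully open), then the shift along the tool's x, y, z in mm, then the turn about the tool's z in degrees. In form: [[[gripper, dx, dy, dz, roll], ...]]. A call has 1 to 10 rows; each row is the pose to reach, as a shift and turn from the pose commanded when the call began, along the tool's axes at that moment; what a row does not reach only later rows make up. A row lasts 1/10 s, in which the tool goes at most 50 mm and 8.59 degrees, less where a joint would pass 70% of its speed; a pose out of reach is approached as far as the arm can. A call with a gripper value outside its range is refused whole. The fingers move at their own pace and stop on an object; "newtons" is the grip in N (left out, the last holds). Time passes only in rows, so rows that repeat a pose let the fingers close. It gives the time, the measured TCP pose, the force and the opening at its end, in the units of the state.
- manip.read_state(): the state, without advancing time (a new reading comes with each control period).
- manip.camera(name): name is "side" or "top"; returns a dict with "img" (384x512x3 uint8, red, green, blue), "vfov" (degrees; the focal length in pixels is half the picture's height over the tangent of half this angle, whatever the lens; pixels are square), "cx", "cy" (the principal point, pixels), "pose" (4x4, takes a point from camera to world coordinates). Camera axes: x right, y down, z forward; pixel columns grow to the right and rows downward; lengths in mm; the calibration is good to about 2 mm. A picture is of the moment at which its call begins. There is no depth.
- manip.sign_off(): hands the job in, once; it reports no verdict.
Trained networks look in a picture, given as the dict that the camera call returned (one of the last four; its "shot" number tells which), for a name from the list of things; names that differ only in an ending like _2 or _b are one class to them, and where a whole thing is asked for, a point or a joint stands for the part that bears it (a point fixed in the world has none). Each returns a list of dicts, best first, with "conf" (0 to 1); they miss things now and then, are a little off and sometimes report something else, mostly with a low value. They report only what shows in the picture. A call takes as long as a camera call. They do not tell look-alikes from the thing itself.
- manip.find_in(target, picture): "rect" ([left, top, width, height] in pixels, round what is visible of it).
- manip.silhouettes(target, picture): "pixels" (384x512 bool, what is visible of it) and "rect" ([left, top, width, height] in pixels, round what is visible of it).
The state is a dict: "clock": time; "joints": joint angles; "qd": joint speeds; "effort": joint torques, N m; "eef_pos": TCP position; "eef_rot": TCP orientation; "wrist_force": force on the tool from outside, world axes, zero at the start; "moment": the same for the moment, N m; "finger_gap": finger opening in mm.
Only numpy, scipy, OpenCV 4.12 (cv2) and the standard library are available. Lean on these libraries where they do the work, as an engineer would, in place of code of your own. Each camera call takes 0.05 s, during which the arm holds its last target. There are 200 camera calls.

### The job

The washed strainer pot and the two canisters are dry: put them together again so that they can go back on the shelf. Hang the perforated strainer by its rim in the widest pot, then close that pot and both canisters, each with the lid that fits it, every lid level and fully home. Set the parts down without dropping them, do not tip the vessels over, and leave the onion, the garlic and the cup of herbs where they are.

Things in the scene. Friction and masses are not known exactly. Their poses are not given: they have to be found in the camera images.
- strainer_pot: strainer pot, the widest of the three open vessels, straight round steel vessel, open at the top, 102 mm across outside, mouth 96 mm across inside (wall 3 mm), 72 mm high; loose, 0.25 to 0.5 kg. Origin: centre of its underside, z up. The strainer hangs in it, origin 34 mm above the pot's.
- medium_canister: medium canister, the middle one of the three open vessels, straight round steel vessel, open at the top, 84 mm across outside, mouth 78 mm across inside (wall 3 mm), 60 mm high; loose, 0.25 to 0.5 kg. Origin: centre of its underside, z up. The medium lid closes it.
- small_canister: small canister, the narrowest of the three open vessels, straight round steel vessel, open at the top, 66 mm across outside, mouth 60 mm across inside (wall 3 mm), 66 mm high; loose, 0.25 to 0.5 kg. Origin: centre of its underside, z up. The small lid closes it.
- strainer: perforated steel cup 41 mm high; flat rim 101 mm across at z 38-41 mm, mouth 86 mm; body tapers to 74 mm at the foot. Lift it by the middle of the flat bar across its inside: 12 mm wide, z 24-28 mm, along the strainer's own x; fingers go inside the cup either side of the bar, closing along its y (79 mm clear inside, floor at z 2.5 mm). Origin: centre of the underside, z up.
- large_lid: the largest steel lid, flat disc 104 mm across, lying knob up. Origin: centre of its underside, z up. Plug 9 mm deep, 68 mm across at the foot, 81 at the disc; disc z 9-12 mm, raised to 13.5 in the middle; take it by the black knob: 24 mm across at z 21-34 mm, top at 38. Closes the strainer pot; rests on the strainer's rim, origin 32 mm above the strainer's.
- medium_lid: the middle-sized steel lid, flat disc 86 mm across, lying knob up. Origin: centre of its underside, z up. Plug 9 mm deep, 60 mm across at the foot, 73 at the disc; disc z 9-12 mm, raised to 13.5 in the middle; take it by the black knob: 24 mm across at z 21-34 mm, top at 38. Rests on the medium canister's rim, origin 51 mm above the canister's.
- small_lid: the smallest steel lid, flat disc 68 mm across, lying knob up. Origin: centre of its underside, z up. Plug 9 mm deep, 42 mm across at the foot, 55 at the disc; disc z 9-12 mm, raised to 13.5 in the middle; take it by the black knob: 24 mm across at z 21-34 mm, top at 38. Rests on the small canister's rim, origin 57 mm above the canister's.
- onion: brown onion, 82 x 83 x 94 mm, a bystander behind the work; leave it where it is. Origin: centre of its underside.
- garlic: white garlic bulb, 60 x 57 x 58 mm, a bystander behind the work; leave it where it is. Origin: centre of its underside.
- herb_cup: clear cup with green herbs, 76 mm across, 101 mm high, a bystander behind the work; leave it where it is. Origin: centre of its underside.
There are look-alikes about, which are no part of the job. Leave any yellow look-alike of the small_lid alone. What is shaped like the strainer but brown is not meant.

How it is judged (in metres and radians):
On the way:
1. the strainer hangs in the strainer pot by its rim, level (horizontal distance between strainer and strainer_pot below 0.008 m and z of strainer in the frame of strainer_pot between 0.031 and 0.037 m and angle between the z axis of strainer and the z axis of strainer_pot, either way round below 0.06 rad), for 0.2 s.
At the end, for the whole second after the job is handed in: Strainer in its pot, large lid on the strainer, medium and small lids on their canisters: each within 8 mm of its partner's axis, 3 mm of its seated height and 0.06 rad of level with it; the vessels upright on the worktop, everything released and at rest (all of step 1 and horizontal distance between large_lid and strainer below 0.008 m and z of large_lid in the frame of strainer between 0.029 and 0.035 m and angle between the z axis of large_lid and the z axis of strainer, either way round below 0.06 rad and horizontal distance between medium_lid and medium_canister below 0.008 m and z of medium_lid in the frame of medium_canister between 0.048 and 0.054 m and angle between the z axis of medium_lid and the z axis of medium_canister, either way round below 0.06 rad and horizontal distance between small_lid and small_canister below 0.008 m and z of small_lid in the frame of small_canister between 0.054 and 0.06 m and angle between the z axis of small_lid and the z axis of small_canister, either way round below 0.06 rad and angle between each of strainer_pot, medium_canister, small_canister's own z axis and vertical below 0.06 rad and height (world z) of each of strainer_pot, medium_canister, small_canister below 0.01 m and linear speed of each of strainer, large_lid, medium_lid, small_lid, strainer_pot, medium_canister, small_canister below 0.02 m/s and contact force between the fingers and strainer below 0.05 N and contact force between the fingers and large_lid below 0.05 N and contact force between the fingers and medium_lid below 0.05 N and contact force between the fingers and small_lid below 0.05 N); the robot touches nothing.
It fails at once if the onion, the garlic or the cup of herbs is shifted by more than 3 cm (distance of any of onion, garlic, herb_cup from where it was at the start of the episode above 0.03 m).
It fails at once if the pot or a canister is tipped over (leans more than 0.5 rad) (angle between any of strainer_pot, medium_canister, small_canister's own z axis and vertical above 0.5 rad).
It fails at once if the strainer or a lid is dropped or flung: it moves faster than 0.7 m/s (a fall of 25 mm) with no finger on it ((linear speed of strainer above 0.7 m/s and contact force between the fingers and strainer below 0.05 N) or (linear speed of large_lid above 0.7 m/s and contact force between the fingers and large_lid below 0.05 N) or (linear speed of medium_lid above 0.7 m/s and contact force between the fingers and medium_lid below 0.05 N) or (linear speed of small_lid above 0.7 m/s and contact force between the fingers and small_lid below 0.05 N)).
It also fails if it takes over 102 s, if anything falls off the work surface, if the arm or the gripper's body presses on something with over 40 N, if the wrist force passes 120 N, or if a joint passes its speed limit or range.

## Working session

There is one attempt and no reset: what is moved stays moved. The work goes in short steps, Python scripts to look and compute and a tool call to move; the robot and the scene stay as the last step left them, time stands still between calls to the robot, and variables do not carry over. Pictures are saved under pics/ and viewed, about 12 in all and at most 16, crops included, and the job is handed in when it is done.

Besides the shell and the picture viewer there is one more tool, called after "Emit:" by a JSON object that holds its "api" and its "payload", one argument or row to a line. send_rows: Moves the arm, as the interface text tells. Its arguments: {"type":"object","properties":{"series":{"type":"array"},"newtons":{"type":"number"}},"required":["series"]}

```bash
mkdir -p pics; python3 - <<'E'
from cell import manip
import cv2
s=manip.read_state(); print(s['clock'],s['eef_pos'],s['eef_rot'],s['finger_gap'])
for n in('top','side'):
    p=manip.camera(n); print(n,p['vfov'],p['cx'],p['cy'],p['pose'])
    cv2.imwrite(f'pics/{n}0.png',cv2.resize(p['img'][...,::-1],(800,600)))
    for t in 'strainer_pot medium_canister small_canister strainer large_lid medium_lid small_lid'.split():
        for d in manip.find_in(t,p): print(n,t,round(d['conf'],2),[round(float(v)) for v in d['rect']])
E
```

```text
0.0 [148.12563592 529.41408194 212.87482077] [-3.14041640e+00 -1.05576469e-04  2.86871977e+00] 94.32497695433256
top 53.72942944316657 254.74843632206628 190.83410056118407 [[ 2.96765829e-02 -9.96367638e-01  7.98174765e-02  4.81115372e+02]
 [-9.99546770e-01 -2.99852831e-02 -2.67150875e-03 -7.05231669e+00]
 [ 5.05515449e-03 -7.97020196e-02 -9.96805916e-01  1.00940562e+03]
 [ 0.00000000e+00  0.00000000e+00  0.00000000e+00  1.00000000e+00]]
top strainer_pot 0.61 [320, 159, 42, 39]
top medium_canister 0.88 [285, 175, 39, 37]
top small_canister 0.85 [299, 220, 30, 30]
top small_canister 0.37 [287, 175, 37, 37]
top strainer 0.95 [111, 266, 42, 41]
top strainer 0.72 [238, 181, 35, 36]
top large_lid 0.29 [217, 146, 39, 32]
top medium_lid 0.59 [217, 148, 38, 30]
top small_lid 0.91 [245, 246, 21, 24]
top small_lid 0.59 [274, 140, 24, 25]
side 50.028432637916595 257.21833286194504 200.25508218986604 [[-9.80276716e-01  1.51298884e-01 -1.27146401e-01  6.67327717e+02]
 [ 1.97599265e-01  7.39032218e-01 -6.44038749e-01  6.90342123e+02]
 [-3.47705732e-03 -6.56460226e-01 -7.54352625e-01  8.40122730e+02]
 [ 0.00000000e+00  0.00000000e+00  0.00000000e+00  1.00000000e+00]]
side strainer_pot 0.68 [199, 124, 43, 41]
side strainer_pot 0.56 [237, 182, 36, 35]
side medium_canister 0.59 [224, 148, 30, 38]
side small_canister 0.73 [262, 143, 24, 32]
side strainer 0.89 [360, 260, 46, 46]
side large_lid 0.67 [246, 125, 32, 25]
side medium_lid 0.56 [204, 214, 32, 21]
side small_lid 0.94 [191, 180, 25, 18]
side small_lid 0.7 [297, 187, 22, 17]
```

View pics/top0.png

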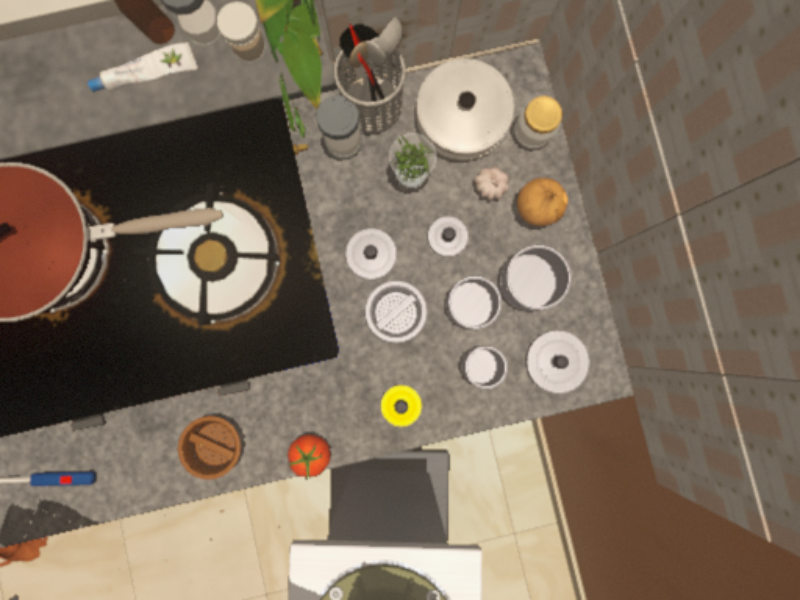

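View pics/side0.png

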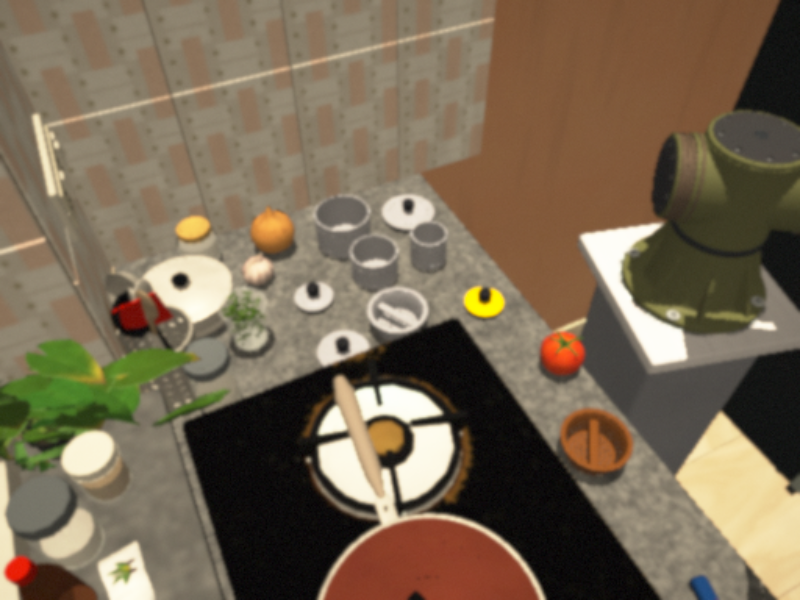

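The top view (in 800x600 px) shows:
- pot (535,278)
- medium canister (473,303)
- small canister (484,367)
- large lid (558,362)
- medium lid (371,253)
- small lid (448,236)
- strainer (396,311)

The yellow lid at (401,406) and the brown cup at (210,447) are the look-alikes. The side view agrees with this layout. Next I fit known shapes to the masks.

```bash
cat > h.py <<'E'
from cell import manip
import cv2, numpy as np
from scipy.optimize import least_squares
# (radius, z) rings
M=dict(strainer_pot=[(51,0),(51,72)],medium_canister=[(42,0),(42,60)],small_canister=[(33,0),(33,66)],
 strainer=[(37,0),(50.5,38),(50.5,41)])
for n,r,f in(('large_lid',52,34),('medium_lid',43,30),('small_lid',34,21)):
    M[n]=[(f,0),(r,9),(r,12),(12,21),(12,36),(9,38)]
A=np.linspace(0,2*np.pi,48,endpoint=False)
def proj(p,P):
    T=np.linalg.inv(p['pose']); q=np.asarray(P)@T[:3,:3].T+T[:3,3]
    f=192/np.tan(np.radians(p['vfov'])/2)
    return q[:,:2]/q[:,2:]*f+[p['cx'],p['cy']]
def unproj(p,uv,z):
    f=192/np.tan(np.radians(p['vfov'])/2)
    d=p['pose'][:3,:3]@np.array([(uv[0]-p['cx'])/f,(uv[1]-p['cy'])/f,1]); o=p['pose'][:3,3]
    return o+d*(z-o[2])/d[2]
def rend(p,n,x,y,z=0):
    S=8; im=np.zeros((384*S//1,512*S//1),np.uint8)
    for g in ([M[n]] if 'lid' not in n else [M[n][:3],[(10,12)]+M[n][3:]]):
        P=np.array([[x+r*np.cos(a),y+r*np.sin(a),z+h] for r,h in g for a in A])
        cv2.fillConvexPoly(im,np.round(cv2.convexHull((proj(p,P).astype(np.float32)+.5)*S)).astype(int),1)
    return im
def stat(im,s=1):
    m=cv2.moments(im,True); return np.array([m['m10']/m['m00']/s,m['m01']/m['m00']/s]),m['m00']/s/s
def fit(p,n,mask,z=0):
    c,a=stat(mask.astype(np.uint8)); xy=unproj(p,c,z+20)[:2]
    for _ in range(4):
        cm,am=stat(rend(p,n,*xy,z),8); cm=cm-.5+.5/8
        xy=xy+(unproj(p,c,z+20)-unproj(p,cm,z+20))[:2]
    return xy,a/am
def masks(p,names):
    return [(n,d['conf'],d['pixels'],d['rect']) for n in names for d in manip.silhouettes(n,p)]
E
cat > m1.py <<'E'
from h import *
E={'top':dict(strainer_pot=(342,178),medium_canister=(303,194),small_canister=(310,235),large_lid=(357,231),medium_lid=(237,162),small_lid=(287,151),strainer=(253,199)),
'side':dict(strainer_pot=(219,145),medium_canister=(240,168),small_canister=(274,158),large_lid=(261,136),medium_lid=(219,224),small_lid=(201,190),strainer=(254,199))}
for c in E:
    p=manip.camera(c); ms=masks(p,E[c]); np.save(c+'.npy',p['img'])
    for n,e in E[c].items():
        for k,cf,m,r in ms:
            if cf>.15 and np.hypot(*(stat(m.astype(np.uint8))[0]-e))<12:
                xy,a=fit(p,n,m); print(c,n,'by',k,round(cf,2),xy.round(1),'area',round(a,2))
    if 1:
        y,x=(199,253) if c=='top' else (199,254)
        cv2.imwrite(f'pics/str_{c}.png',cv2.resize(p['img'][y-32:y+32,x-32:x+32,::-1],(500,500),interpolation=cv2.INTER_CUBIC))
a=[cv2.imread(f'pics/str_{c}.png') for c in E]; cv2.imwrite('pics/str.png',cv2.resize(np.hstack(a),(800,400)))
E
python3 m1.py
```

```text
top strainer_pot by strainer_pot 0.56 [ 598.5 -231.9] area 0.95
top medium_canister by medium_canister 0.87 [ 557.5 -131.2] area 1.0
top small_canister by small_canister 0.83 [ 453.  -151.4] area 0.96
top large_lid by large_lid 0.81 [ 464.1 -279.7] area 0.96
top medium_lid by medium_lid 0.8 [638.6  41.7] area 0.97
top small_lid by small_lid 0.75 [672.8 -90.5] area 0.92
top strainer by small_lid 0.22 [538.5  -5.3] area 0.93
side strainer_pot by strainer_pot 0.59 [ 599.9 -237.4] area 0.89
side medium_canister by medium_canister 0.86 [ 555.  -132.3] area 0.89
side medium_lid by medium_lid 0.56 [640.   31.4] area 0.69
side small_lid by small_lid 0.81 [671.1 -88.1] area 0.96
side strainer by strainer 0.71 [538.6  -5.6] area 0.93
```

View pics/str.png

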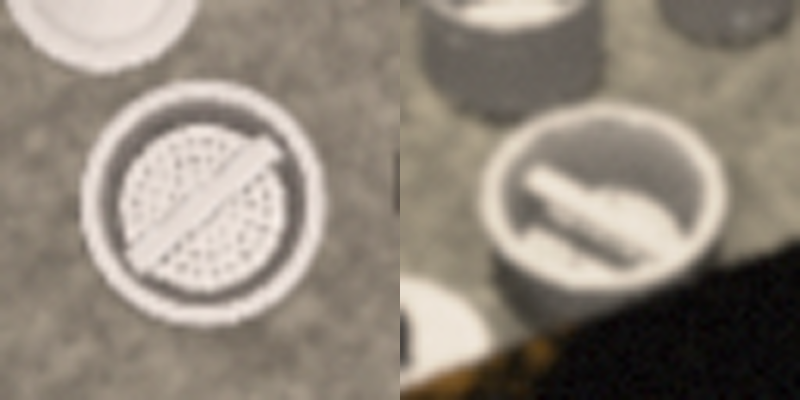

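The top crop shows the strainer's bar running from about (138,260) to (270,150) in the 400 px crop, and the side crop agrees. Next I check all poses with a model overlay, and get the bar yaw and the wall line.

```bash
cat > ov.py <<'E'
from h import *
Q=dict(strainer_pot=(599,-234.5),medium_canister=(556.5,-131.7),small_canister=(453,-151.4),large_lid=(464.1,-279.7),medium_lid=(638.6,41.7),small_lid=(672,-89.3),strainer=(538.5,-5.4))
out=[]
for c,(x0,y0,w,h) in dict(top=(205,115,200,150),side=(165,100,160,150)).items():
    p=manip.camera(c); k=4 if c=='top' else 4
    im=cv2.resize(p['img'][y0:y0+h,x0:x0+w,::-1],None,fx=k,fy=k,interpolation=cv2.INTER_CUBIC)
    for n,(x,y) in Q.items():
        r=rend(p,n,x,y); cs,_=cv2.findContours(r,0,2)
        for q in cs: cv2.polylines(im,[((q.reshape(-1,2)/8-[x0,y0])*k).astype(int)],True,(0,0,255),1)
    cv2.imwrite(f'pics/ov_{c}.png',im)
    if c=='top':
        b=[unproj(p,(221+u/6.25-.5,167+v/6.25-.5),28) for u,v in((138,260),(270,150))]
        d=b[1]-b[0]; print('bar',b,np.degrees(np.arctan2(d[1],d[0])))
        for uv in((346,26),(403,253)): print('wall',unproj(p,uv,0))
E
python3 ov.py
```

```text
bar [array([513.95068279,  20.46168888,  28.        ]), array([561.2696782 , -32.90300351,  28.        ])] -48.436281607241526
wall [1027.62752528 -248.94118675    0.        ]
wall [ 409.01591425 -406.19261221    0.        ]
```

View pics/ov_top.png

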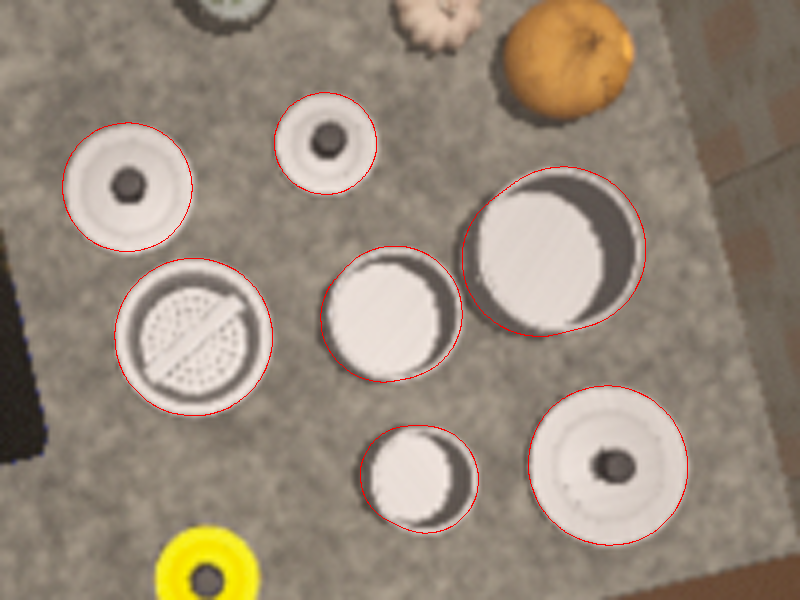

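View pics/ov_side.png

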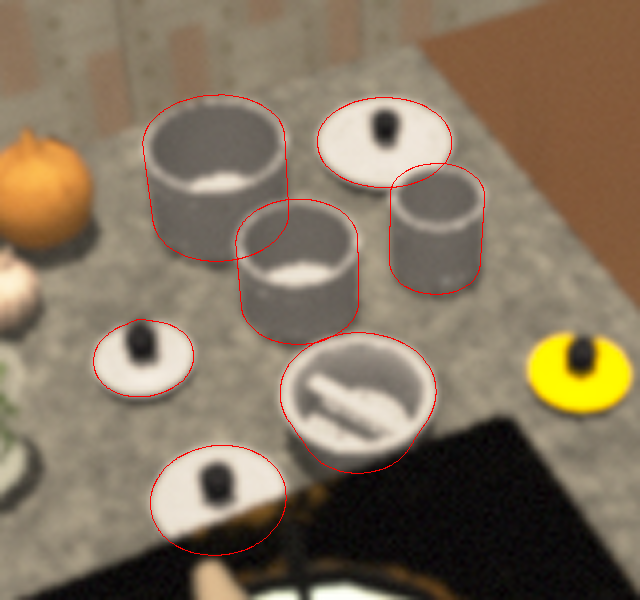

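The overlay matches within about 2 mm for everything, so I start with the strainer. Jaws go across the bar, giving tool yaw 131.6°.

```bash
cat > go.py <<'E'
import sys; from cell import manip; import numpy as np
from scipy.spatial.transform import Rotation as R
x,y,z,yaw=map(float,sys.argv[1:5]); s=manip.read_state()
r=R.from_euler('xyz',s['eef_rot']); d=r.inv().apply(np.array([x,y,z])-s['eef_pos'])
cy=np.degrees(s['eef_rot'][2]); t=(cy-yaw+90)%180-90
print('t',round(s['clock'],2),'at',s['eef_pos'].round(1),'yaw',round(cy,1),'| d',d.round(1),'roll',round(t,1),'gap',round(s['finger_gap'],1),'F',np.round(s['wrist_force'],1))
E
python3 go.py 538.3 -5.7 120 131.6
```

```text
t 1.7 at [148.2 529.7 213.5] yaw 164.4 | d [-519.9 -410.5   93.5] roll 32.8 gap 94.0 F [ 0.2 -0.2 -0.4]
```

Emit:
{"api": "send_rows", "payload": {
  "series": [
    [[0.36,-45,-35.5,0,4],[0.36,-82,-65,0,8],[0.36,-118,-93,0,12],[0.36,-156,-123,0,16],[0.36,-194,-153,0,20],[0.36,-232,-183,0,24],[0.36,-270,-213,0,28],[0.36,-308,-243,0,32.8],[0.36,-346,-273,0,32.8],[0.36,-384,-303,0,32.8]]
  ]
}}

```text
clock: 2.7
eef_pos: [437.2, 132.5, 213.7]
eef_rot: [3.141, 0.0, 2.296]
wrist_force: [0.6, 0.4, -0.6]
finger_gap: 33.8
```

```bash
python3 go.py 538.3 -5.7 75 131.6
```

```text
t 2.7 at [437.2 132.5 213.7] yaw 131.6 | d [-170.4  -16.2  138.8] roll -0.0 gap 33.8 F [ 0.6  0.4 -0.6]
```

Emit:
{"api": "send_rows", "payload": {
  "series": [
    [[0.36,-40,-4,20,0],[0.36,-80,-8,45,0],[0.36,-120,-12,75,0],[0.36,-150,-14,105,0],[0.36,-170.4,-16.2,130,0],[0.36,-170.4,-16.2,138.8,0],[0.36,-170.4,-16.2,138.8,0]]
  ]
}}

```text
clock: 3.4
eef_pos: [536.5, -3.7, 73.6]
eef_rot: [-3.14, -0.002, 2.296]
wrist_force: [0.4, 0.7, 0.7]
finger_gap: 33.9
```

```bash
python3 go.py 538.3 -5.7 15.5 131.6; python3 - <<'E'
from h import *
out=[]
for c,(u,v) in dict(top=(253,199),side=(254,185)).items():
    p=manip.camera(c); out.append(cv2.resize(p['img'][v-40:v+40,u-40:u+40,::-1],(400,400),interpolation=2))
cv2.imwrite('pics/g1.png',np.hstack(out))
E
```

```text
t 3.4 at [536.5  -3.7  73.6] yaw 131.5 | d [-2.8  0.1 58.1] roll -0.1 gap 33.9 F [0.4 0.7 0.7]
```

View pics/g1.png

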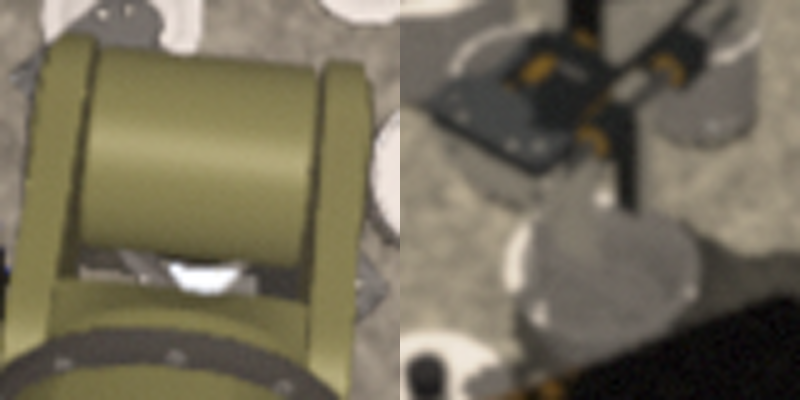

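The arm hides the cup in both views, so this picture is of no use here. I descend in small steps and watch the force.

Emit:
{"api": "send_rows", "payload": {
  "series": [
    [[0.36,-1.5,0,10,0],[0.36,-1.5,0,20,0],[0.36,-1.5,0,30,0],[0.36,-1.5,0,40,0],[0.36,-1.5,0,48,0],[0.36,-1.5,0,54,0],[0.36,-1.5,0,58,0],[0.36,-1.5,0,58,0]]
  ]
}}

```text
clock: 4.3
eef_pos: [538.1, -5.0, 16.1]
eef_rot: [-3.141, -0.0, 2.296]
wrist_force: [-1.2, 0.1, 0.7]
finger_gap: 33.8
```

```bash
python3 go.py 538.3 -5.7 15.5 131.6
```

```text
t 4.3 at [538.1  -5.   16.1] yaw 131.6 | d [-0.7 -0.4  0.6] roll -0.0 gap 33.8 F [-1.2  0.1  0.7]
```

Emit:
{"api": "send_rows", "payload": {
  "series": [
    [[0.05,0,0,0,0],[0.05,0,0,0,0],[0.05,0,0,0,0],[0.05,0,0,0,0],[0.05,0,0,0,0],[0.05,0,0,-2,0],[0.05,0,0,-5,0],[0.05,0,0,-10,0]]
  ],
  "newtons": 25
}}

```text
clock: 5.1
eef_pos: [538.1, -5.0, 26.7]
eef_rot: [-3.141, -0.0, 2.296]
wrist_force: [0.4, 0.8, -1.0]
finger_gap: 11.2
```

```bash
python3 go.py 599 -234.5 135 131.6
```

```text
t 5.1 at [538.1  -5.   26.7] yaw 131.6 | d [-212.1 -106.8 -108.4] roll -0.0 gap 11.2 F [ 0.4  0.8 -1. ]
```

Gripped, with a gap of 11.2 mm. I lift, then carry it over the pot.

Emit:
{"api": "send_rows", "payload": {
  "series": [
    [[0.05,0,0,-12,0],[0.05,0,0,-30,0],[0.05,0,0,-50,0],[0.05,0,0,-70,0],[0.05,0,0,-90,0],[0.05,-10,-5,-103,0],[0.05,-28,-14,-108,0],[0.05,-48,-24,-108,0],[0.05,-70,-35,-108,0],[0.05,-92,-46,-108,0]]
  ]
}}

```text
clock: 6.1
eef_pos: [565.1, -106.0, 135.1]
eef_rot: [-3.142, 0.0, 2.296]
wrist_force: [0.9, 0.2, -2.1]
finger_gap: 11.2
```

Emit:
{"api": "send_rows", "payload": {
  "series": [
    [[0.05,-20,-10,0,0],[0.05,-42,-21,0,0],[0.05,-64,-32,0,0],[0.05,-84,-42,0,0],[0.05,-102,-52,0,0],[0.05,-114,-58,0,0],[0.05,-119,-60,0,0],[0.05,-119,-60,0,0],[0.05,-119,-60,0,0]]
  ]
}}

```text
clock: 7.0
eef_pos: [598.9, -232.5, 134.6]
eef_rot: [-3.142, -0.0, 2.297]
wrist_force: [0.5, -0.5, -1.3]
finger_gap: 12.0
```

```bash
cat > held.py <<'E'
import sys; from h import *
n,dz=sys.argv[1],float(sys.argv[2]); s=manip.read_state(); e=s['eef_pos']; out=[]
for c in('top','side'):
    p=manip.camera(c); u,v=proj(p,[e-[0,0,30]])[0].astype(int); im=cv2.resize(p['img'],None,fx=1,fy=1).copy()
    for k,cf,m,r in masks(p,[n]):
        cc=stat(m.astype(np.uint8))[0]
        if np.hypot(*(cc-[u,v]))<40: print(c,k,round(cf,2),fit(p,n,m,e[2]-dz),'tcp',e.round(1))
    u=np.clip(u,40,471); v=np.clip(v,40,343)
    k=5; im=cv2.resize(p['img'][v-40:v+40,u-40:u+40,::-1],None,fx=k,fy=k,interpolation=2)
    q,_=cv2.findContours(rend(p,n,e[0],e[1],e[2]-dz),0,2)
    for a in q: cv2.polylines(im,[((a.reshape(-1,2)/8-[u-40,v-40])*k).astype(int)],True,(0,0,255),1)
    for t in sys.argv[3:]:
        m,x,y=t.split(','); q,_=cv2.findContours(rend(p,m,float(x),float(y)),0,2)
        cv2.polylines(im,[((q[0].reshape(-1,2)/8-[u-40,v-40])*k).astype(int)],True,(0,255,0),1)
    out.append(im)
cv2.imwrite(f'pics/held_{n}.png',np.hstack(out))
E
python3 held.py strainer 16 strainer_pot,599,-234.5; python3 go.py 599 -234.5 49.5 131.6
```

```text
top strainer 0.79 (array([ 600.71764704, -195.62626129]), 0.14605756198676553) tcp [ 598.9 -232.5  134.6]
side strainer 0.83 (array([ 598.02322236, -217.58444046]), 0.6613877331901759) tcp [ 598.9 -232.5  134.6]
t 7.2 at [ 599.  -232.5  134.8] yaw 131.6 | d [-1.4 -1.3 85.3] roll 0.0 gap 11.6 F [-0.2  0.1 -0.6]
```

View pics/held_strainer.png

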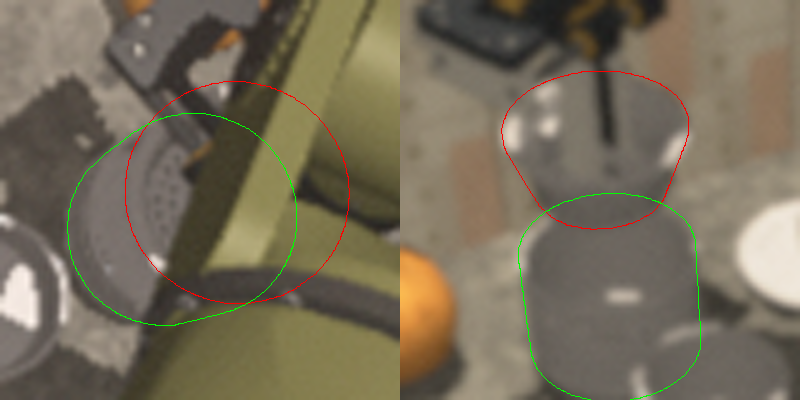

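The side view shows the held strainer matching the TCP-centred outline and standing over the pot. The top view is mostly hidden by the arm. I lower it.

Emit:
{"api": "send_rows", "payload": {
  "series": [
    [[0.05,-1,-1,10,0],[0.05,-1,-1,22,0],[0.05,-1,-1,34,0],[0.05,-1,-1,46,0],[0.05,-1,-1,56,0],[0.05,-1,-1,64,0],[0.05,-1,-1,70,0],[0.05,-1,-1,75,0],[0.05,-1,-1,78,0],[0.05,-1,-1,80,0]]
  ]
}}

```text
clock: 8.2
eef_pos: [599.0, -234.6, 54.6]
eef_rot: [3.141, 0.0, 2.296]
wrist_force: [0.7, 0.3, 0.3]
finger_gap: 11.2
```

```bash
python3 go.py 599 -234.5 50 131.6
```

```text
t 8.2 at [ 599.  -234.6   54.6] yaw 131.6 | d [0.1 0.  4.6] roll -0.0 gap 11.2 F [0.7 0.3 0.3]
```

Emit:
{"api": "send_rows", "payload": {
  "series": [
    [[0.05,0,0,2,0],[0.05,0,0,3.5,0],[0.05,0,0,4.5,0],[0.05,0,0,5,0],[0.05,0,0,5,0],[0.05,0,0,5,0]]
  ]
}}

```text
clock: 8.8
eef_pos: [599.4, -234.4, 51.8]
eef_rot: [3.141, 0.001, 2.297]
wrist_force: [-7.2, 5.5, 15.6]
finger_gap: 11.3
```

Contact came 1.7 mm early, with a side force along tool +x. I yield that way.

Emit:
{"api": "send_rows", "payload": {
  "series": [
    [[0.05,1,0,0,0],[0.05,2,0,0,0],[0.05,2,0,0,0],[0.05,2,0,0,0]]
  ]
}}

```text
clock: 9.2
eef_pos: [598.6, -233.2, 51.1]
eef_rot: [3.14, 0.003, 2.296]
wrist_force: [1.4, 2.1, 7.6]
finger_gap: 11.6
```

Emit:
{"api": "send_rows", "payload": {
  "series": [
    [[0.05,0.5,1,0,0],[0.05,0.5,1,0,0],[0.05,0.5,1,0,0]]
  ]
}}

```text
clock: 9.5
eef_pos: [598.7, -232.7, 51.0]
eef_rot: [3.141, 0.003, 2.296]
wrist_force: [-0.6, -0.9, 6.0]
finger_gap: 11.3
```

Emit:
{"api": "send_rows", "payload": {
  "series": [
    [[0.36,0,0,-0.5,0],[0.36,0,0,-0.5,0],[0.36,0,0,-0.5,0],[0.36,0,0,-0.5,0],[0.36,0,0,-8,0],[0.36,0,0,-20,0],[0.36,0,0,-40,0],[0.36,0,0,-65,0],[0.36,0,0,-95,0],[0.36,0,0,-125,0]]
  ]
}}

```text
clock: 10.5
eef_pos: [597.9, -232.0, 177.0]
eef_rot: [3.141, 0.001, 2.296]
wrist_force: [0.2, -0.1, -0.1]
finger_gap: 33.9
```

```bash
python3 go.py 639 41.7 130 164
```

```text
t 10.5 at [ 597.9 -232.   177. ] yaw 131.6 | d [177.5 212.3  46.9] roll -32.4 gap 33.9 F [ 0.2 -0.1 -0.1]
```

Next is the medium lid, with the yaw unchanged. On the way I look at the seated strainer.

Emit:
{"api": "send_rows", "payload": {
  "series": [
    [[0.36,28,34,10,0],[0.5,58,70,25,0],[0.64,88,106,40,0],[0.64,118,142,40,0],[0.64,146,176,40,0],[0.64,168,202,40,0],[0.64,177.5,212.3,40,0],[0.64,177.5,212.3,40,0]]
  ]
}}

```text
clock: 11.3
eef_pos: [639.2, 42.9, 135.4]
eef_rot: [3.141, 0.001, 2.298]
wrist_force: [0.3, -0.6, -0.8]
finger_gap: 60.5
```

```bash
cat > chk.py <<'E'
import sys; from h import *
# args: name of png, then obj,x,y,z
out=[]
for c in('top','side'):
    p=manip.camera(c); k=5
    t=[(a.split(',')[0],*map(float,a.split(',')[1:])) for a in sys.argv[2:]]
    u,v=proj(p,[[t[0][1],t[0][2],t[0][3]+30]])[0].astype(int)
    for n,_,m,r in masks(p,sorted({a[0] for a in t})):
        for a in t:
            if a[0]==n:
                xy,ar=fit(p,n,m,a[3])
                if np.hypot(xy[0]-a[1],xy[1]-a[2])<30: print(c,n,xy.round(1),round(ar,2))
    im=cv2.resize(p['img'][v-40:v+40,u-40:u+40,::-1],None,fx=k,fy=k,interpolation=2)
    for a,col in zip(t,[(0,0,255),(0,255,0),(255,0,0)]):
        q,_=cv2.findContours(rend(p,*a),0,2)
        for b in q: cv2.polylines(im,[((b.reshape(-1,2)/8-[u-40,v-40])*k).astype(int)],True,col,1)
    out.append(im)
cv2.imwrite(f'pics/{sys.argv[1]}.png',np.hstack(out))
E
python3 chk.py c1 strainer,599,-234.5,34 strainer_pot,599,-234.5,0;python3 go.py 639 41.7 24 131.6
```

```text
top strainer [ 598.  -232.2] 0.99
t 11.6 at [639.   40.2 134.8] yaw 131.5 | d [  1.1   1.  110.8] roll -0.1 gap 60.1 F [-0.2  1.1  0.3]
```

View pics/c1.png

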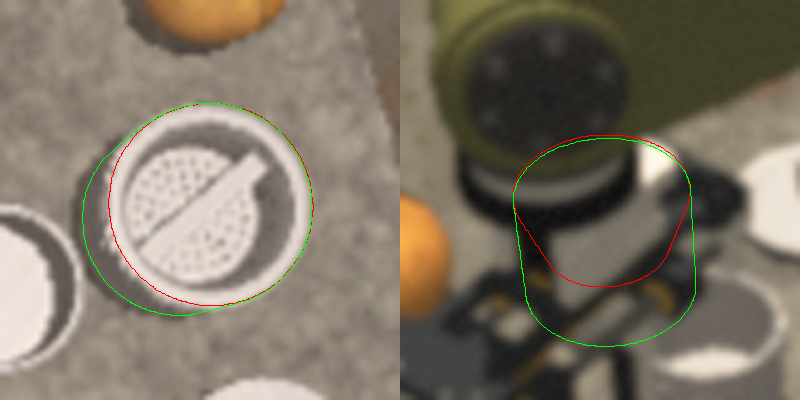

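The top view shows the strainer seated concentric in the pot, centred at (598,-232). Now I pick up the medium lid.

Emit:
{"api": "send_rows", "payload": {
  "series": [
    [[0.64,1,1,25,0],[0.64,1,1,50,0],[0.64,1,1,72,0],[0.64,1,1,90,0],[0.64,1,1,102,0],[0.64,1,1,110,0],[0.64,1,1,110.5,0],[0.1,1,1,110.5,0],[0.1,1,1,110.5,0],[0.1,1,1,110.5,0]]
  ]
}}

```text
clock: 12.6
eef_pos: [639.5, 43.1, 24.9]
eef_rot: [3.141, 0.001, 2.296]
wrist_force: [0.1, -0.5, -1.0]
finger_gap: 39.5
```

Emit:
{"api": "send_rows", "payload": {
  "series": [
    [[0.1,0,0,0,0],[0.1,0,0,0,0],[0.1,0,0,0,0],[0.1,0,0,0,0],[0.1,0,0,-5,0],[0.1,0,0,-15,0],[0.1,0,0,-33,0],[0.1,0,0,-53,0],[0.1,0,0,-73,0],[0.1,0,0,-90,0]]
  ]
}}

```text
clock: 13.6
eef_pos: [639.4, 43.1, 116.1]
eef_rot: [3.141, 0.001, 2.296]
wrist_force: [1.5, -0.9, -1.2]
finger_gap: 22.9
```

```bash
python3 go.py 556.5 -131.7 114 131.6
```

```text
t 13.6 at [639.4  43.1 116.1] yaw 131.6 | d [ -75.8 -178.     1.9] roll -0.0 gap 22.9 F [ 1.5 -0.9 -1.2]
```

Emit:
{"api": "send_rows", "payload": {
  "series": [
    [[0.1,-5,-12,0,0],[0.1,-14,-32,0,0],[0.1,-23,-54,0,0],[0.1,-32,-76,0,0],[0.1,-41,-98,0,0],[0.1,-50,-120,0,0],[0.1,-59,-140,0,0],[0.1,-67,-158,0,0],[0.1,-73,-171,0,0],[0.1,-75.8,-178,0,0]]
  ]
}}

```text
clock: 14.6
eef_pos: [555.4, -133.0, 113.8]
eef_rot: [-3.141, -0.0, 2.295]
wrist_force: [-0.9, -0.3, -1.2]
finger_gap: 23.0
```

Emit:
{"api": "send_rows", "payload": {
  "series": [
    [[0.1,0,0,0,0],[0.1,0,0,0,0],[0.1,0,0,0,0]]
  ]
}}

```text
clock: 14.9
eef_pos: [556.5, -131.1, 114.1]
eef_rot: [3.142, -0.0, 2.297]
wrist_force: [-0.6, -0.0, -0.2]
finger_gap: 22.7
```

```bash
python3 go.py 556.5 -131.7 75 131.6;  python3 held.py medium_lid 24.5 medium_canister,556.5,-131.7
```

```text
t 14.9 at [ 556.5 -131.1  114.1] yaw 131.6 | d [-0.5 -0.4 39.1] roll 0.0 gap 22.7 F [-0.6 -0.  -0.2]
top medium_lid 0.62 (array([ 538.97579621, -125.14197377]), 0.021721020641140353) tcp [ 556.5 -131.1  114.1]
side medium_lid 0.7 (array([ 556.88367784, -123.4890996 ]), 0.6911224845253088) tcp [ 556.5 -131.1  114.1]
```

View pics/held_medium_lid.png

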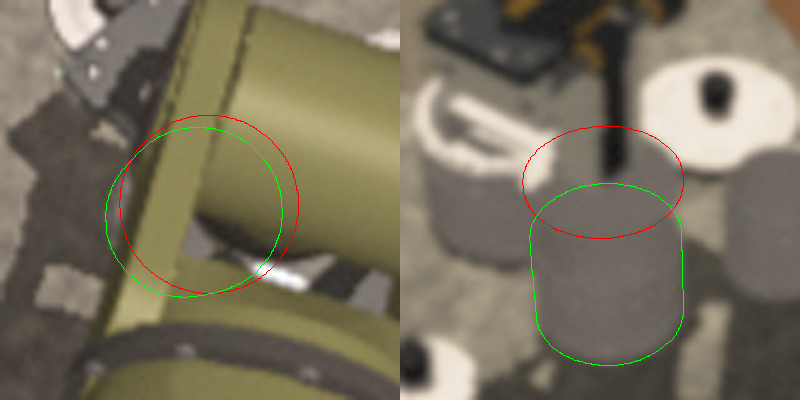

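The side view shows the lid centred on the TCP and above the canister, matching both outlines. I lower it.

Emit:
{"api": "send_rows", "payload": {
  "series": [
    [[0.1,0,0,8,0],[0.1,0,0,18,0],[0.1,0,0,26,0],[0.1,0,0,31,0],[0.1,0,0,34,0],[0.1,0,0,36,0],[0.1,0,0,38,0],[0.1,0,0,39.5,0],[0.1,0,0,39.5,0]]
  ]
}}

```text
clock: 16.0
eef_pos: [556.4, -131.8, 75.4]
eef_rot: [3.141, 0.001, 2.296]
wrist_force: [-2.9, 1.0, 5.3]
finger_gap: 23.4
```

It is seated at the expected height. I release and rise.

Emit:
{"api": "send_rows", "payload": {
  "series": [
    [[0.64,0,0,0,0],[0.64,0,0,0,0],[0.64,0,0,0,0],[0.64,0,0,0,0],[0.64,0,0,-2,0],[0.64,0,0,-12,0],[0.64,0,0,-30,0],[0.64,0,0,-55,0],[0.64,0,0,-75,0]]
  ]
}}

```text
clock: 16.9
eef_pos: [556.5, -131.8, 151.8]
eef_rot: [3.141, 0.001, 2.296]
wrist_force: [-0.1, -0.1, 0.6]
finger_gap: 59.9
```

```bash
python3 go.py 672 -89.3 130 131.6
```

```text
t 16.9 at [ 556.5 -131.8  151.8] yaw 131.6 | d [-44.8 114.6  21.9] roll -0.0 gap 59.9 F [-0.1 -0.1  0.6]
```

Emit:
{"api": "send_rows", "payload": {
  "series": [
    [[0.64,-12,30,5,0],[0.64,-28,70,15,0],[0.64,-40,100,21.9,0],[0.64,-44.8,114.6,21.9,0],[0.64,-44.8,114.6,21.9,0],[0.64,-44.8,114.6,21.9,0]]
  ]
}}

```text
clock: 17.5
eef_pos: [671.3, -89.4, 128.1]
eef_rot: [-3.142, 0.0, 2.296]
wrist_force: [-0.1, -0.3, -0.9]
finger_gap: 60.3
```

```bash
python3 go.py 672 -89.3 25 131.6; python3 chk.py c2 medium_lid,556.5,-131.8,51 medium_canister,556.5,-131.8,0
```

```text
t 17.5 at [671.3 -89.4 128.1] yaw 131.6 | d [ -0.3   0.6 103.1] roll -0.0 gap 60.3 F [-0.1 -0.3 -0.9]
side medium_lid [ 556.3 -130.9] 0.93
```

View pics/c2.png

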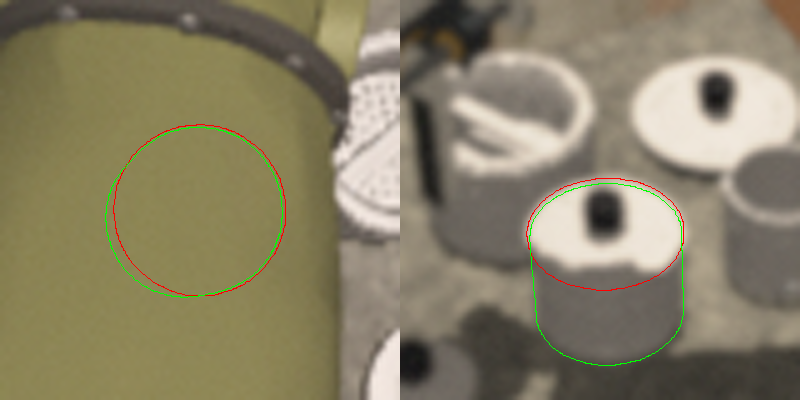

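The medium lid sits level on its canister. Now the small lid.

Emit:
{"api": "send_rows", "payload": {
  "series": [
    [[0.64,0,0.5,25,0],[0.64,0,0.5,50,0],[0.64,0,0.5,72,0],[0.64,0,0.5,88,0],[0.64,0,0.5,98,0],[0.64,0,0.5,103,0],[0.64,0,0.5,103,0],[0.1,0,0.5,103,0],[0.1,0,0.5,103,0],[0.1,0,0.5,103,0]]
  ]
}}

```text
clock: 18.8
eef_pos: [672.4, -89.0, 25.4]
eef_rot: [3.141, 0.001, 2.296]
wrist_force: [0.2, 0.6, -0.1]
finger_gap: 39.8
```

Emit:
{"api": "send_rows", "payload": {
  "series": [
    [[0.1,0,0,0,0],[0.1,0,0,0,0],[0.1,0,0,0,0],[0.1,0,0,0,0],[0.1,0,0,-5,0],[0.1,0,0,-15,0],[0.1,0,0,-33,0],[0.1,0,0,-55,0],[0.1,0,0,-78,0],[0.1,0,0,-97,0]]
  ]
}}

```text
clock: 19.8
eef_pos: [672.3, -89.0, 124.0]
eef_rot: [3.141, 0.001, 2.296]
wrist_force: [-0.3, -0.4, -0.6]
finger_gap: 22.9
```

```bash
python3 go.py 453 -151.4 140 131.6
```

```text
t 19.8 at [672.3 -89.  124. ] yaw 131.6 | d [  98.8 -205.5  -16.3] roll -0.0 gap 22.9 F [-0.3 -0.4 -0.6]
```

Emit:
{"api": "send_rows", "payload": {
  "series": [
    [[0.1,3,-7,-8,0],[0.1,12,-25,-16,0],[0.1,23,-47,-16,0],[0.1,34,-70,-16,0],[0.1,45,-93,-16,0],[0.1,56,-116,-16,0],[0.1,67,-139,-16,0],[0.1,78,-162,-16,0],[0.1,88,-183,-16,0],[0.1,95,-198,-16,0]]
  ]
}}

```text
clock: 20.8
eef_pos: [459.0, -149.4, 137.6]
eef_rot: [-3.141, -0.0, 2.296]
wrist_force: [-0.4, 0.0, -0.8]
finger_gap: 22.9
```

```bash
python3 go.py 453 -151.4 115 131.6
```

```text
t 20.8 at [ 459.  -149.4  137.6] yaw 131.5 | d [ 2.5 -5.8 22.6] roll -0.1 gap 22.9 F [-0.4  0.  -0.8]
```

Emit:
{"api": "send_rows", "payload": {
  "series": [
    [[0.1,2.5,-6,6,0],[0.1,3,-7,15,0],[0.1,3,-7,22,0],[0.1,3,-7,22,0],[0.1,3,-7,22,0]]
  ]
}}

```text
clock: 21.3
eef_pos: [454.0, -151.4, 115.3]
eef_rot: [-3.141, -0.001, 2.297]
wrist_force: [-0.1, -0.1, 0.1]
finger_gap: 23.2
```

```bash
python3 held.py small_lid 25 small_canister,453,-151.4;python3 go.py 453 -151.4 82.4 131.6
```

```text
side small_lid 0.71 (array([ 453.09541624, -143.1654695 ]), 0.5895398585523444) tcp [ 454.  -151.4  115.3]
t 21.5 at [ 453.9 -151.6  115.9] yaw 131.6 | d [ 0.8 -0.6 33.5] roll -0.0 gap 23.1 F [-0.1  0.1 -0.9]
```

View pics/held_small_lid.png

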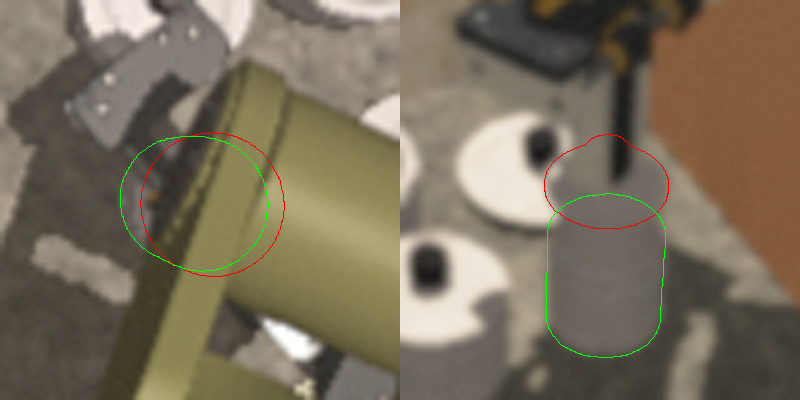

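The side view shows the held lid over the small canister and lined up with it. I lower it.

Emit:
{"api": "send_rows", "payload": {
  "series": [
    [[0.1,0.5,-0.5,8,0],[0.1,0.5,-0.5,17,0],[0.1,0.5,-0.5,23,0],[0.1,0.5,-0.5,27,0],[0.1,0.5,-0.5,29.5,0],[0.1,0.5,-0.5,31.5,0],[0.1,0.5,-0.5,33,0],[0.1,0.5,-0.5,34,0],[0.1,0.5,-0.5,34,0]]
  ]
}}

```text
clock: 22.4
eef_pos: [453.1, -151.6, 81.9]
eef_rot: [3.141, 0.0, 2.296]
wrist_force: [0.7, 0.4, -0.3]
finger_gap: 23.2
```

Emit:
{"api": "send_rows", "payload": {
  "series": [
    [[0.1,0,0,0.5,0],[0.1,0,0,1,0],[0.1,0,0,1,0],[0.1,0,0,1,0]]
  ]
}}

```text
clock: 22.8
eef_pos: [453.4, -151.7, 81.8]
eef_rot: [3.141, 0.001, 2.296]
wrist_force: [-4.7, 1.6, 13.0]
finger_gap: 23.0
```

Firm contact. I release and rise.

Emit:
{"api": "send_rows", "payload": {
  "series": [
    [[0.64,0,0,-0.5,0],[0.64,0,0,-0.5,0],[0.64,0,0,-0.5,0],[0.64,0,0,-0.5,0],[0.64,0,0,-3,0],[0.64,0,0,-12,0],[0.64,0,0,-30,0],[0.64,0,0,-50,0]]
  ]
}}

```text
clock: 23.6
eef_pos: [452.8, -151.5, 131.7]
eef_rot: [-3.141, -0.0, 2.296]
wrist_force: [1.1, -0.3, 0.2]
finger_gap: 60.2
```

```bash
python3 go.py 464.1 -279.7 120 131.6
```

```text
t 23.6 at [ 452.8 -151.5  131.7] yaw 131.6 | d [-103.4  -76.6   11.7] roll -0.0 gap 60.2 F [ 1.1 -0.3  0.2]
```

Emit:
{"api": "send_rows", "payload": {
  "series": [
    [[0.64,-20,-15,0,0],[0.64,-50,-37,0,0],[0.64,-80,-59,5,0],[0.64,-98,-73,10,0],[0.64,-103.4,-76.6,11.7,0],[0.64,-103.4,-76.6,11.7,0],[0.64,-103.4,-76.6,11.7,0]]
  ]
}}

```text
clock: 24.3
eef_pos: [464.4, -278.9, 119.4]
eef_rot: [3.141, -0.0, 2.297]
wrist_force: [-0.1, -0.4, 0.2]
finger_gap: 60.2
```

```bash
python3 go.py 464.1 -279.7 24.5 131.6; python3 chk.py c3 large_lid,464.1,-279.7,0 small_lid,453,-151.6,57 small_canister,453,-151.6,0
```

```text
t 24.3 at [ 464.4 -278.9  119.4] yaw 131.6 | d [-0.4 -0.7 94.9] roll -0.0 gap 60.2 F [-0.1 -0.4  0.2]
top large_lid [ 453.9 -266.5] 0.6
top small_lid [ 453.6 -152. ] 0.96
side large_lid [ 467.2 -282.3] 0.89
side small_canister [ 457.7 -126. ] 0.49
side small_lid [ 453.3 -150.1] 0.92
```

View pics/c3.png

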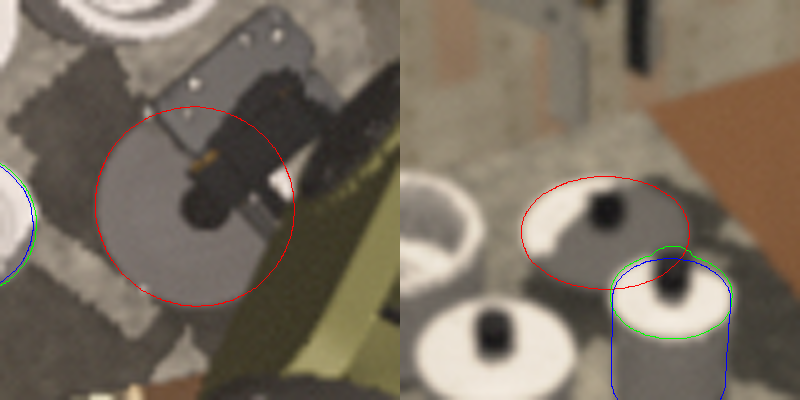

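The large lid lies where expected, below the jaws. The small lid matches its seated outline at (453.4,-151). I pick up the large lid.

Emit:
{"api": "send_rows", "payload": {
  "series": [
    [[0.64,0,-0.5,22,0],[0.64,0,-0.5,45,0],[0.64,0,-0.5,65,0],[0.64,0,-0.5,80,0],[0.64,0,-0.5,90,0],[0.64,0,-0.5,95,0],[0.64,0,-0.5,95,0],[0.1,0,-0.5,95,0],[0.1,0,-0.5,95,0],[0.1,0,-0.5,95,0]]
  ]
}}

```text
clock: 25.7
eef_pos: [464.1, -280.3, 24.6]
eef_rot: [3.141, 0.001, 2.296]
wrist_force: [-0.3, -0.2, -0.6]
finger_gap: 39.7
```

Emit:
{"api": "send_rows", "payload": {
  "series": [
    [[0.1,0,0,0,0],[0.1,0,0,0,0],[0.1,0,0,0,0],[0.1,0,0,0,0],[0.1,0,0,-5,0],[0.1,0,0,-15,0],[0.1,0,0,-33,0],[0.1,0,0,-55,0],[0.1,0,0,-78,0],[0.1,0,0,-100,0]]
  ]
}}

```text
clock: 26.7
eef_pos: [463.8, -280.1, 125.8]
eef_rot: [3.142, 0.0, 2.296]
wrist_force: [-0.3, -0.4, -1.8]
finger_gap: 22.9
```

```bash
python3 go.py 598.3 -232.7 124 131.6
```

```text
t 26.7 at [ 463.8 -280.1  125.8] yaw 131.6 | d [-53.8 132.    1.8] roll -0.0 gap 22.9 F [-0.3 -0.4 -1.8]
```

Emit:
{"api": "send_rows", "payload": {
  "series": [
    [[0.1,-5,12,0,0],[0.1,-14,34,0,0],[0.1,-23,56,0,0],[0.1,-32,78,0,0],[0.1,-41,100,0,0],[0.1,-48,118,0,0],[0.1,-52,128,0,0],[0.1,-53.8,132,0,0],[0.1,-53.8,132,0,0],[0.1,-53.8,132,0,0]]
  ]
}}

```text
clock: 27.7
eef_pos: [597.9, -233.0, 123.9]
eef_rot: [-3.141, -0.0, 2.296]
wrist_force: [-0.0, -0.1, -1.5]
finger_gap: 23.3
```

```bash
python3 go.py 598.3 -232.7 90.5 131.6; python3 held.py large_lid 24.5 strainer_pot,598.3,-232.7
```

```text
t 27.7 at [ 597.9 -233.   123.9] yaw 131.5 | d [-0.   0.5 33.4] roll -0.1 gap 23.3 F [-0.  -0.1 -1.5]
top large_lid 0.89 (array([ 600.41440486, -199.4930132 ]), 0.22071278825995808) tcp [ 597.9 -233.   123.9]
top large_lid 0.45 (array([ 564.1776492 , -190.02927365]), 0.014622950138648) tcp [ 597.9 -233.   123.9]
side large_lid 0.61 (array([ 595.04849286, -224.82236425]), 0.7142857142857143) tcp [ 597.9 -233.   123.9]
```

View pics/held_large_lid.png

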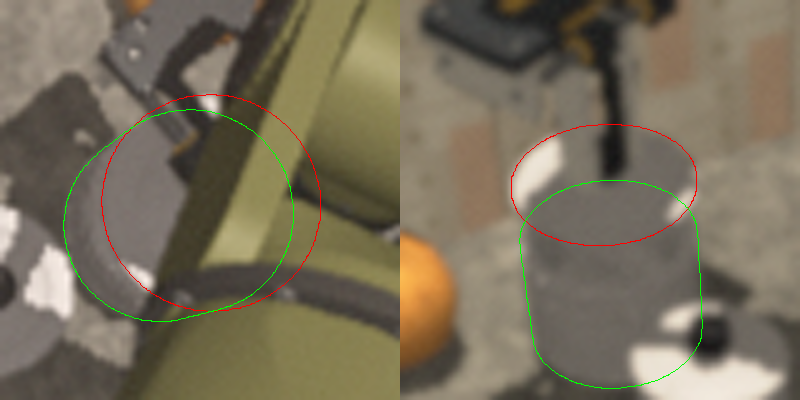

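The side view shows the lid lined up over the pot. In the top view, the arc at x≈90 is the pot's own rim. I lower it.

Emit:
{"api": "send_rows", "payload": {
  "series": [
    [[0.1,0,0.3,8,0],[0.1,0,0.3,17,0],[0.1,0,0.3,23,0],[0.1,0,0.3,27,0],[0.1,0,0.3,29.5,0],[0.1,0,0.3,31.5,0],[0.1,0,0.3,33,0],[0.1,0,0.3,34,0],[0.1,0,0.3,34,0]]
  ]
}}

```text
clock: 28.8
eef_pos: [598.7, -232.6, 90.3]
eef_rot: [3.141, 0.0, 2.296]
wrist_force: [-0.5, -0.0, -0.4]
finger_gap: 22.9
```

Emit:
{"api": "send_rows", "payload": {
  "series": [
    [[0.1,0,0,0.5,0],[0.1,0,0,1,0],[0.1,0,0,1,0],[0.1,0,0,1,0]]
  ]
}}

```text
clock: 29.2
eef_pos: [598.7, -232.7, 90.2]
eef_rot: [3.141, 0.001, 2.296]
wrist_force: [-3.9, 1.1, 8.7]
finger_gap: 22.9
```

Seated. I release and retreat to clear the view.

Emit:
{"api": "send_rows", "payload": {
  "series": [
    [[0.64,0,0,-0.5,0],[0.64,0,0,-0.5,0],[0.64,0,0,-0.5,0],[0.64,0,0,-0.5,0],[0.64,0,0,-3,0],[0.64,0,0,-12,0],[0.64,0,0,-35,0],[0.64,0,0,-70,0],[0.64,0,0,-110,0],[0.64,0,0,-140,0]]
  ]
}}

```text
clock: 30.2
eef_pos: [598.8, -232.6, 232.6]
eef_rot: [3.141, 0.002, 2.296]
wrist_force: [-0.2, 0.3, 0.4]
finger_gap: 60.1
```

```bash
python3 go.py 400 250 230 131.6
```

```text
t 30.2 at [ 598.8 -232.6  232.6] yaw 131.6 | d [493.  171.5   1.6] roll -0.0 gap 60.1 F [-0.2  0.3  0.4]
```

Emit:
{"api": "send_rows", "payload": {
  "series": [
    [[0.64,30,10,0,0],[0.64,72,25,0,0],[0.64,116,40,0,0],[0.64,160,56,0,0],[0.64,204,71,0,0],[0.64,248,86,0,0],[0.64,292,101,0,0],[0.64,336,117,0,0],[0.64,380,132,0,0],[0.64,424,147,0,0]]
  ]
}}

```text
clock: 31.2
eef_pos: [426.3, 183.7, 230.0]
eef_rot: [3.14, 0.001, 2.296]
wrist_force: [0.4, 0.0, -0.5]
finger_gap: 60.3
```

Emit:
{"api": "send_rows", "payload": {
  "series": [
    [[0.64,40,14,0,0],[0.64,70,24,0,0],[0.64,100,60,0,0],[0.64,120,90,0,0],[0.64,130,110,0,0],[0.64,130,110,0,0],[0.64,130,110,0,0]]
  ]
}}

```text
clock: 31.9
eef_pos: [423.1, 352.3, 229.2]
eef_rot: [-3.141, 0.0, 2.297]
wrist_force: [0.6, -0.8, -0.4]
finger_gap: 59.9
```

```bash
cat > fin.py <<'E'
from h import *
t=[('large_lid',598.5,-232.7,66),('strainer_pot',598.5,-232.7,0),('medium_lid',556.5,-131.8,51),('medium_canister',556.5,-131.8,0),('small_lid',453.2,-151.6,57),('small_canister',453.2,-151.6,0)]
out=[]
for c,(x0,y0,w,h) in dict(top=(265,140,100,125),side=(180,95,120,125)).items():
    p=manip.camera(c); k=3.6
    for n,_,m,r in masks(p,[a[0] for a in t]):
        for a in t:
            if a[0]==n:
                xy,ar=fit(p,n,m,a[3])
                if np.hypot(xy[0]-a[1],xy[1]-a[2])<25: print(c,n,xy.round(1),round(ar,2))
    im=cv2.resize(p['img'][y0:y0+h,x0:x0+w,::-1],None,fx=k,fy=k,interpolation=2)
    for a in t:
        q,_=cv2.findContours(rend(p,*a),0,2)
        for b in q: cv2.polylines(im,[((b.reshape(-1,2)/8-[x0,y0])*k).astype(int)],True,(0,0,255) if 'lid' in a[0] else (0,255,0),1)
    out.append(im)
cv2.imwrite('pics/fin.png',np.hstack(out))
E
python3 fin.py
```

```text
top large_lid [ 598.  -232.7] 0.97
top medium_lid [ 557.6 -132.3] 1.02
top small_lid [ 454.  -152.5] 1.0
side large_lid [ 597.5 -230.5] 0.98
side medium_lid [ 556.3 -130.8] 0.98
side small_lid [ 451.  -150.1] 1.05
```

View pics/fin.png

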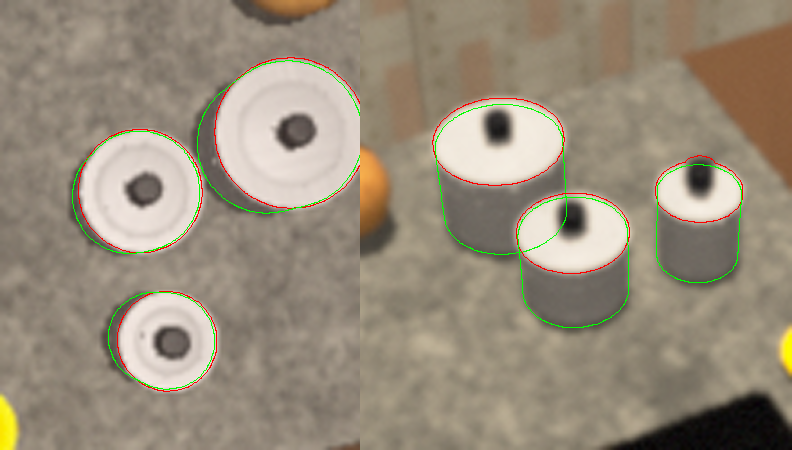

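Both views show all three lids level and matching their seated outlines within about 2 mm, with the vessels upright. I hand the job in.

```bash
python3 -c "
from cell import manip
print(manip.read_state()['clock'], manip.sign_off())"
```

```text
the job is handed in; nothing more can be done
32.6 None
```

I hung the strainer in the widest pot, then closed that pot and both canisters with their own lids. I handed the job in at 32.6 s of the 102 s allowed; no verdict is reported.

**Last checks:** the final top and side views show all three lids level. The lid fits lie within about 2.5 mm of the positions I checked against, which are also where I placed them, and the model outlines drawn at seated height match. The vessels' outlines match as well, upright. The arm is clear of everything.

**Less certain:**
- **Strainer:** it touched about 1.7 mm high with a side force, so I shifted it about 2 mm before letting go. The top view then showed it seated and concentric.
- **Held parts:** the arm mostly hid the top view while I carried parts, so those alignments rest on the side view and the contact forces.
- **Medium lid before pick-up:** the hob partly hid it in the side view, and that fit was about 10 mm off, so I used the top view.
- **Onion, garlic and herb cup:** I kept clear of them but did not measure them again afterwards.

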